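Slide the plane gauge between the bite rims

TASK

Pick up the standing flat-bladed gauge and slide its blade from the front into the gap between the upper and lower wax rims on the articulator, square to the rims and on their midline, until the gauge's stop bar just meets the front of the upper rim. Leave it standing on the bench there, let go of it, do not press hard against the rims, and leave the other things where they are.

Things in the scene. Friction and masses are not known exactly. Their poses are not given: they have to be found in the camera images.
- gauge: Footed metal gauge, loose, 0.25 kg. Origin: foot's underside, below the post; z up, x along the blade to its tip. Foot x -35 to 29, 50 wide, 8 high. Black grip post 18 (x) x 24 (y), up to z 110: grip across the 24, fingertips above z 62. Level blade 30 wide, z 47 to 51, out to x 80. Stop bar on the blade, 30 wide, x 37 to 45, up to z 60 (all mm)
- blade_tip (a point): Middle of the blade's front edge, at (80, 0, 49) mm in the gauge's frame, same axes as the gauge
- stop_face (a point): Front face of the stop bar, projected on the blade's mid-plane, at (45, 0, 49) mm in the gauge's frame, same axes as the gauge; 35 mm behind the blade's tip
- articulator: Red dental articulator fixed to the bench, two plaster casts with pink horseshoe wax rims. Origin: underside, below the casts; x from the front to the hinge posts at the back, midline y = 0, z up. x -48 to 77, 110 wide, 104 high. Lower rim top z 44, upper rim z 54 to 68: a level 10 mm gap, free for 90 mm inwards. Flat rim front 34 wide at x -45, then curving back (all mm)
- gap_mouth (a point): Middle of the gap at the flat front of the rims, at (-45, 0, 49) mm in the articulator's frame, same axes as the articulator (x points into the gap); the standing gauge's blade is level with it
- jar: White jar with blue cap, 60 mm across, 80 mm high, loose bystander; origin under its centre
- bowl: Green mixing bowl, 100 mm across, 55 mm high, loose bystander; origin under its centre
- wax_knife: Spatula-like wax knife, 160 mm long, lying flat, loose bystander; origin at its underside, x along it
- tool_block: Wooden block 70 x 110 x 70 mm with upright instruments to about 155 mm high, loose bystander; origin under its centre
Not all that is in view belongs to the job. What is shaped like the gauge but blue is not meant.

How it is judged:
By the outcome, as a careful person would: the job done as asked, in the order asked, and still so for the second after the job is handed in, with the robot touching nothing.
It also fails if it takes over 38 s, if anything falls off the work surface, if the arm or the gripper's body presses on something with over 40 N, if the wrist force passes 120 N, or if a joint passes its speed limit or range.

ROBOT

A 6-joint arm with a two-finger parallel gripper is mounted at the origin on the work surface. World frame = base frame: x ahead of the robot, y to its left, z up, the work surface at z = 0. Lengths are in m, angles in rad, forces in N, time in s.
With the tool pointing down it reaches from about 0.3 to 0.875 m from the base axis. Payload 6.4 kg.
Tool frame: the origin (TCP) lies on the centre line of the jaws, within the pads' length; the fingertips stand 25 mm ahead of it and the grasp point (between the pads) lies 6 mm ahead of it; z points along the fingers, y is the line along which they close (so a half turn about z gives the same grasp; the last joint's range is limited). The gripper opens to 85 mm and grips with 20 to 120 N. Pads are 22 mm wide; open, the fingers measure 114 mm over their backs; the gripper's body (76 mm by 85 mm) begins 54 mm behind the grasp point. The pads swing forward as they close: fully open they stand 13 mm farther back than shut.
Start: joints at [0.97, 0.181, 1.607, -0, 1.354, -0.206], TCP at [0.221, 0.531, 0.256] pointing down, gripper open.
Joint ranges: [-2.99, 2.99], [-0.89, 2.07], [0.3, 2.58], [-1.14, 4.28], [0, 2.63], [-3.12, 3.12]. Speed limits (rad/s): [2.57, 2.57, 3.01, 3.14, 3.14, 3.14].

INTERFACE

Orientations are given as a unit quaternion [w, x, y, z].
In Python, from bench import get_obs, camera, hand_in, spot_in gives the robot as it stands.
- The arm moves only by the shell command python3 -m jog 'ROWS'. ROWS is JSON, one flat list of numbers, 7 for each row, row after row: the shift along the tool's x, y, z in m, then the turn, a rotation vector about the tool's x, y, z in rad, then the closure, from 0 (fully open) to 1 (shut). A call has 1 to 20 rows; each row is the pose to reach, as a shift and turn from the pose commanded when the call began, along the tool's axes at that moment; what a row does not reach only later rows make up. A row lasts 1/8 s, in which the tool goes at most 62.5 mm and 10.7 degrees, less where a joint would pass 70% of its speed; a pose out of reach is approached as far as the arm can. A call with a gripper value outside its range is refused whole. The fingers move at their own pace and stop on an object; the grip force is fixed at half the most. Time passes only in rows, so rows that repeat a pose let the fingers close. It gives the time, the measured TCP pose, the force, the opening and the grip force at its end, in the units of the state.
- get_obs(): the state, without advancing time (a new reading comes with each control period).
- camera(name): name is "scene" or "top" or "wrist"; returns a dict with "frame" (400x640x3 uint8, red, green, blue), "mtx" (3x3 intrinsics, pixels), "extrinsics" (4x4, takes a point from camera to world coordinates). Camera axes: x right, y up, looking along -z (the intrinsics and any distortion apply to the point x, -y, -z); pixel columns grow to the right and rows downward; lengths in m; the calibration is good to about 2 mm. A picture is of the moment at which its call begins. There is no depth.
- hand_in(): hands the job in; it is judged then, once.
Trained networks look in a picture, given as the dict that the camera call returned (one of the last four; its "shot" number tells which), for a name from the list of things; names that differ only in an ending like _2 or _b are one class to them, and where a whole thing is asked for, a point or a joint stands for the part that bears it (a point fixed in the world has none). Each returns a list of dicts, best first, with "confidence" (0 to 1); they miss things now and then, are a little off and sometimes report something else, mostly with a low value. They report only what shows in the picture. A call takes as long as a camera call. They do not tell look-alikes from the thing itself.
- spot_in(picture, name): "xyz" ([x, y, z] in m, in world coordinates, good to about 4 mm: the middle of the surface that is visible of it).
The state is a dict: "time_s": time; "q": joint angles; "dq": joint speeds; "joint_efforts": joint torques, N m; "eef_pos": TCP position; "eef_rot": TCP orientation; "wrist_force": force on the tool from outside, world axes, zero at the start; "torque": the same for the moment, N m; "opening": opening from 0.0 (shut) to 1.0 (fully open); "grasp_force": force on a finger pad.
Only numpy, scipy, OpenCV 4.12 (cv2) and the standard library are available. Lean on these libraries where they do the work, as an engineer would, in place of code of your own. Each camera call takes 0.05 s, during which the arm holds its last target. There are 200 camera calls.

## Working session

There is one attempt and no reset: what is moved stays moved. The work goes in short steps, Python scripts to look and compute and a shell command to move; the robot and the scene stay as the last step left them, time stands still between calls to the robot, and variables do not carry over. Pictures are saved under pics/ and viewed, at most 13 in all, crops included, and the job is handed in when it is done.

```bash
mkdir -p pics
python3 - <<'E'
from bench import *
import cv2,numpy as np
o=get_obs();print(o['time_s'],o['eef_pos'],o['eef_rot'])
fr=[]
for n in ("scene","top"):
    c=camera(n);fr.append(c['frame'])
    print(n,c['mtx'].tolist() if hasattr(c['mtx'],'tolist') else c['mtx']);print(np.round(c['extrinsics'],3).tolist(),c.keys())
    for t in("gauge","blade_tip","stop_face","articulator","gap_mouth","jar","bowl","wax_knife","tool_block"):
        print(t,[(np.round(d['xyz'],3).tolist(),round(d['confidence'],2)) for d in spot_in(c,t)][:4])
for n,f in zip("st",fr): cv2.imwrite(f"pics/{n}0.png",f[:,:,::-1])
E
```

```text
0.0 [0.22084813 0.53032755 0.25535729] [-3.48696208e-04  1.96143466e-01  9.80574794e-01 -8.32217250e-04]
scene [[502.8382297176036, 0.0, 333.7979237339251], [0.0, 502.8382297176036, 195.43712017254964], [0.0, 0.0, 1.0]]
[[0.153, -0.693, 0.704, 1.467], [0.988, 0.119, -0.097, -0.125], [-0.016, 0.711, 0.703, 0.978], [0.0, 0.0, 0.0, 1.0]] dict_keys(['frame', 'mtx', 'extrinsics', 'shot'])
gauge [([0.333, -0.196, 0.052], 0.79), ([0.677, -0.19, 0.052], 0.65)]
blade_tip [([0.68, -0.186, 0.046], 0.79), ([0.337, -0.195, 0.052], 0.56)]
stop_face [([0.672, -0.19, 0.057], 0.87), ([0.336, -0.197, 0.052], 0.78)]
articulator [([0.674, 0.2, 0.068], 0.65)]
gap_mouth [([0.674, 0.202, 0.066], 0.71)]
jar [([0.497, -0.124, 0.056], 0.8)]
bowl [([0.485, -0.308, 0.034], 0.79)]
wax_knife [([0.41, 0.408, 0.004], 0.59)]
tool_block [([0.694, -0.379, 0.067], 0.76), ([0.675, 0.202, 0.065], 0.43)]
top [[383.2951704166671, 0.0, 325.8625790119533], [0.0, 383.2951704166671, 196.91007385051284], [0.0, 0.0, 1.0]]
[[-0.076, 0.97, -0.232, 0.283], [-0.997, -0.073, 0.022, 0.017], [0.004, 0.233, 0.972, 1.127], [0.0, 0.0, 0.0, 1.0]] dict_keys(['frame', 'mtx', 'extrinsics', 'shot'])
gauge [([0.664, -0.186, 0.051], 0.75), ([0.339, -0.198, 0.054], 0.58)]
blade_tip [([0.667, -0.19, 0.051], 0.65), ([0.334, -0.195, 0.051], 0.62), ([0.473, -0.107, 0.084], 0.42)]
stop_face [([0.331, -0.195, 0.051], 0.97), ([0.666, -0.19, 0.051], 0.76)]
articulator [([0.648, 0.205, 0.089], 0.97)]
gap_mouth [([0.646, 0.205, 0.085], 0.69)]
jar [([0.471, -0.109, 0.086], 0.7), ([0.516, -0.31, 0.023], 0.49)]
bowl [([0.515, -0.31, 0.024], 0.97)]
wax_knife [([0.413, 0.417, 0.003], 0.7), ([0.472, -0.11, 0.082], 0.52)]
tool_block [([0.669, -0.371, 0.069], 0.91)]
```

View pics/s0.png

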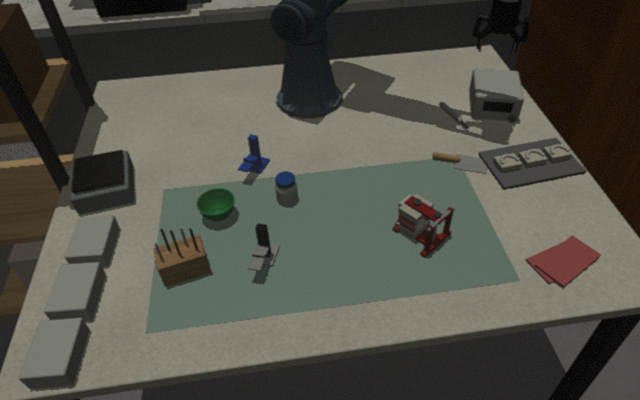

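View pics/t0.png

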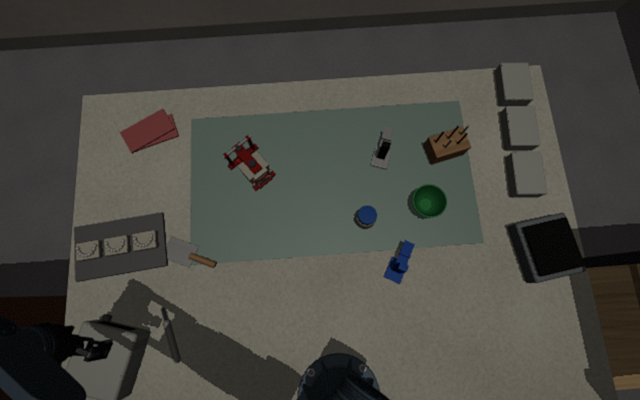

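Candidates: the blue one (scene 254,158; top 400,262) and the metal one with a black post (scene 264,250; top 381,150). The metal one fits; the blue one is the decoy. I'll confirm this in one enlarged crop, together with the articulator.

Run:
```python
import cv2,numpy as np
s=cv2.imread('pics/s0.png');t=cv2.imread('pics/t0.png')
def c(i,x,y,w=64,h=48):return cv2.resize(i[y-h//2:y+h//2,x-w//2:x+w//2],(400,300),interpolation=cv2.INTER_CUBIC)
a=np.vstack([np.hstack([c(s,264,248),c(t,381,150)]),np.hstack([c(s,424,222,80,60),c(t,250,162,80,60)])])
a=cv2.convertScaleAbs(a,alpha=1.5)
cv2.imwrite('pics/crop1.png',a)
```

```text
(no output)
```

View pics/crop1.png

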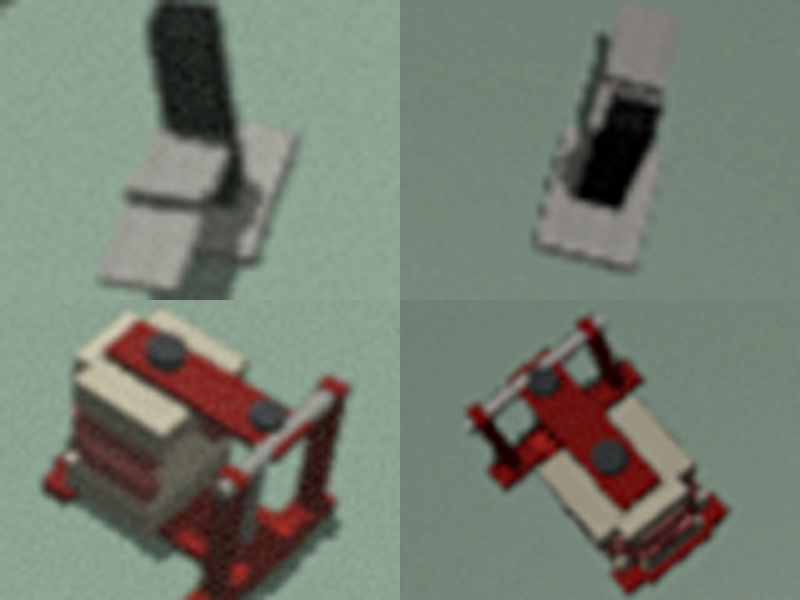

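The crop confirms it: a grey metal gauge with a black post, blade pointing up in the top view. The articulator's front faces lower right in the top view. Next, coarse poses.

```bash
cat > h.py <<'E'
import numpy as np,cv2
from scipy.spatial.transform import Rotation as R
def ray(c,uv,z):
    K=np.array(c['mtx']);E=np.array(c['extrinsics'])
    d=np.linalg.solve(K,[uv[0],uv[1],1.])*[1,-1,-1]
    d=E[:3,:3]@d;o=E[:3,3];return o+d*(z-o[2])/d[2]
def proj(c,P):
    K=np.array(c['mtx']);E=np.array(c['extrinsics'])
    p=(np.atleast_2d(P)-E[:3,3])@E[:3,:3]*[1,-1,-1];q=p@K.T;return q[:,:2]/q[:,2:]
def toolrel(o,pos,yaw_closing=None):
    """shift in tool axes to reach pos (world TCP)"""
    w,x,y,z=o['eef_rot'];Rt=R.from_quat([x,y,z,w]);return Rt.inv().apply(np.array(pos)-o['eef_pos']),Rt
E
python3 - <<'E'
from bench import *
from h import *
c=camera("top");o=get_obs()
r=lambda u,v,z:ray(c,(u,v),z)[:2].round(4)
print('tip',r(384.5,126.8,.051),r(394.1,127.9,.051),'back',r(370.9,164.9,.008),r(386.3,168.9,.008))
print('bar',r(224,157,.1),r(250,136.4,.1),'front',r(255.6,189.6,.008),r(275.6,174,.008))
Rt=toolrel(o,[0,0,0])[1];print(Rt.as_matrix().round(3))
w=camera("wrist");print((Rt.as_matrix().T@(np.array(w['extrinsics'])[:3,3]-o['eef_pos'])).round(3),(Rt.as_matrix().T@np.array(w['extrinsics'])[:3,:3]).round(3).tolist(),w['mtx'])
E
```

```text
tip [ 0.7444 -0.2011] [ 0.7387 -0.2296] back [ 0.641  -0.1541] [ 0.6247 -0.1998]
bar [0.6659 0.2713] [0.7227 0.1963] front [0.5893 0.2007] [0.6338 0.1384]
[[-0.923  0.385 -0.   ]
 [ 0.385  0.923 -0.   ]
 [ 0.    -0.    -1.   ]]
[ 0.077  0.001 -0.118] [[-0.001, 0.954, 0.299], [1.0, 0.001, -0.0], [-0.0, 0.299, -0.954]] [[298.20110653   0.         314.65607688]
 [  0.         298.20110653 198.21725814]
 [  0.           0.           1.        ]]
```

```bash
python3 -m jog '[-0.05,-0.033,0,0,0,0,0,-0.1,-0.066,0,0,0,0,0,-0.15,-0.099,0,0,0,0,0,-0.2,-0.132,0,0,0,0,0,-0.25,-0.165,0,0,0,0,0,-0.3,-0.198,0,0,0,0,0,-0.35,-0.231,0,0,0,0,0,-0.403,-0.265,0,0,0,0,0,-0.403,-0.265,0,0,0,0,0,-0.403,-0.265,0,0,0,0,0]'
python3 - <<'E'
from bench import *
from h import *
import pickle
c=camera("wrist");cv2.imwrite('pics/w1.png',c['frame'][:,:,::-1]);pickle.dump(c,open('w1.pkl','wb'))
for t in("articulator","gap_mouth"):print(t,[(np.round(d['xyz'],3).tolist(),round(d['confidence'],2)) for d in spot_in(c,t)][:3])
E
```

```text
time_s: 2.35
eef_pos: [0.491, 0.1311, 0.2561]
eef_rot: [-0.0, 0.197, 0.98, 0.0]
wrist_force: [0.3, 0.1, -0.3]
opening: 1.002
grasp_force: 0.0
articulator [([0.625, 0.2, 0.062], 0.77)]
gap_mouth [([0.626, 0.202, 0.065], 0.64)]
```

View pics/w1.png

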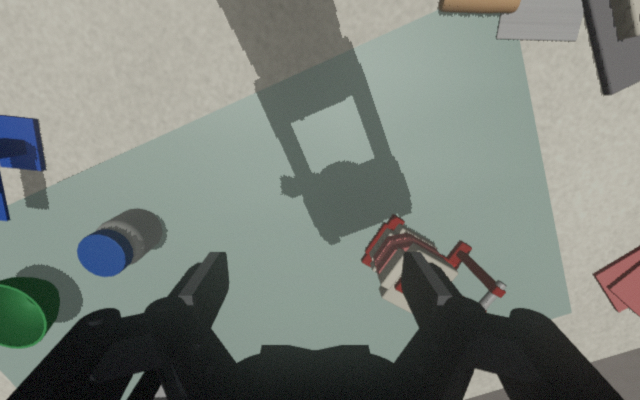

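Run:
```python
import cv2
i=cv2.imread('pics/w1.png')[205:315,350:510]
cv2.imwrite('pics/w1c.png',cv2.resize(i,(800,550),interpolation=cv2.INTER_CUBIC))
```

```text
(no output)
```

View pics/w1c.png

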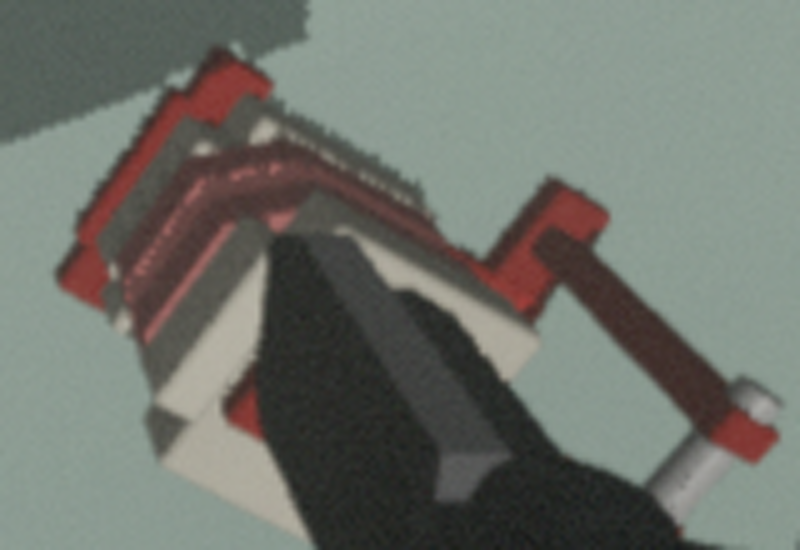

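Run:
```python
from h import *
import pickle
c=pickle.load(open('w1.pkl','rb'))
r=lambda u,v,z:ray(c,(350+u/5,205+v/5),z)[:2].round(4)
for z in (0,.01): 
  a,b=r(222,47,z),r(58,278,z);d=a-b;print('front',a,b,(a+b)/2,np.hypot(*d),np.degrees(np.arctan2(d[0],-d[1])))
a,b=r(750,385,.1),r(660,495,.1);d=a-b;print('hinge bar',a,b,np.degrees(np.arctan2(d[0],-d[1])))
a,b=r(348,230,.104),r(540,340,.104);d=b-a;print('plaster side',a,b,np.degrees(np.arctan2(d[1],d[0])))
a,b=r(268,258,.09),r(158,402,.09);d=a-b;print('plaster fr',a,b,np.degrees(np.arctan2(d[0],-d[1])))
```

```text
front [0.5898 0.2059] [0.638  0.1418] [0.6139  0.17385] 0.08020006234411542 -143.0586612695921
front [0.5853 0.2047] [0.6321 0.1423] [0.6087 0.1735] 0.07799999999999996 -143.130102354156
hinge bar [0.6598 0.273 ] [0.6795 0.2491] -140.50234042618263
plaster side [0.5896 0.2046] [0.6291 0.2338] 36.473312671738576
plaster fr [0.5982 0.1893] [0.6226 0.1563] -143.52100316677908
```

```bash
python3 -m jog '[-0.04,-0.032,0,0,0,0,0,-0.08,-0.064,0,0,0,0,0,-0.12,-0.096,0,0,0,-0.02,0,-0.16,-0.128,0,0,0,-0.03,0,-0.2,-0.16,0,0,0,-0.04,0,-0.24,-0.192,0,0,0,-0.05,0,-0.285,-0.228,0,0,0,-0.054,0,-0.285,-0.228,0,0,0,-0.054,0,-0.285,-0.228,0,0,0,-0.054,0]'
python3 - <<'E'
from bench import *
from h import *
import pickle
c=camera("wrist");pickle.dump(c,open('w2.pkl','wb'))
i=c['frame'][130:290,210:430,::-1];cv2.imwrite('pics/w2c.png',cv2.convertScaleAbs(cv2.resize(i,None,fx=3.5,fy=3.5,interpolation=cv2.INTER_CUBIC),alpha=1.3))
E
```

```text
time_s: 3.62
eef_pos: [0.6666, -0.1874, 0.2558]
eef_rot: [-0.001, 0.169, 0.986, 0.0]
wrist_force: [-0.5, 0.5, -0.4]
opening: 0.999
grasp_force: 0.0
```

View pics/w2c.png

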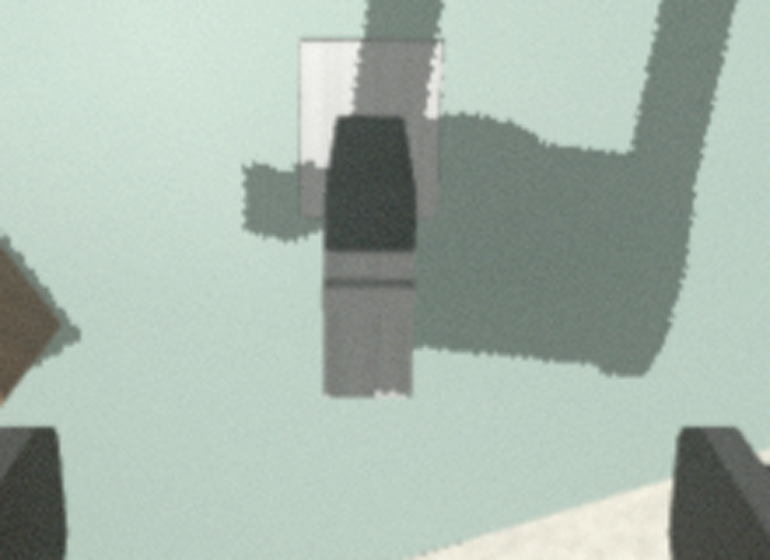

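Run:
```python
from h import *
from bench import get_obs
import pickle
c=pickle.load(open('w2.pkl','rb'));o=get_obs()
r=lambda u,v,z:ray(c,(210+u/3.5-.35,130+v/3.5-.35),z)
Rt=toolrel(o,[0,0,0])[1]
for n,a,b,x in(('tip',r(324,396,.051),r(412,396,.051),80),('back',r(301,39,.008),r(443,39,.008),-35),('post',r(326,250,.11),r(416,250,.11),9),('stop',r(323,284,.06),r(415,284,.06),45)):
  m=(a+b)/2;print(n,m.round(4),np.linalg.norm(a-b).round(4),'tool',Rt.inv().apply(m-o['eef_pos']).round(4),x)
print(Rt.as_matrix().round(4).tolist(),o['q'])
```

```text
tip [ 0.7414 -0.2129  0.051 ] 0.0299 tool [-0.0794  0.0004  0.2051] 80
back [ 0.6335 -0.1732  0.008 ] 0.0491 tool [0.0354 0.0019 0.2482] -35
post [ 0.6746 -0.1885  0.11  ] 0.0239 tool [-0.0083  0.0012  0.1461] 9
stop [ 0.7004 -0.198   0.06  ] 0.0293 tool [-0.0358  0.0007  0.1961] 45
[[-0.9431, 0.3324, -0.0006], [0.3324, 0.9431, 0.0007], [0.0008, 0.0004, -1.0]] [-4.44637604e-01  4.38263623e-01  1.27993560e+00  3.51419495e-04
  1.42425677e+00 -1.67661739e+00]
```

```bash
python3 -m jog '[0,0.001,0.05,0,0,0.013,0,0,0.001,0.1,0,0,0.013,0,0,0.001,0.14,0,0,0.013,0,0,0.001,0.159,0,0,0.013,0,0,0.001,0.159,0,0,0.013,0.3,0,0.001,0.159,0,0,0.013,0.6,0,0.001,0.159,0,0,0.013,1,0,0.001,0.159,0,0,0.013,1,0,0.001,0.159,0,0,0.013,1,0,0.001,0.159,0,0,0.013,1,0,0.001,0.159,0,0,0.013,1,0,0.001,0.159,0,0,0.013,1]'
```

```text
time_s: 5.18
eef_pos: [0.6682, -0.1882, 0.0994]
eef_rot: [0.002, 0.176, 0.984, -0.0]
wrist_force: [0.3, 1.4, 6.9]
opening: 0.27
grasp_force: 59.7
```

```bash
python3 -m jog '[0,0,-0.02,0,0,0,1,0,0,-0.05,0,0,0,1,0.015,0.016,-0.05,0,0,-0.07,1,0.045,0.047,-0.05,0,0,-0.2,1,0.08,0.083,-0.05,0,0,-0.35,1,0.115,0.12,-0.05,0,0,-0.5,1,0.15,0.156,-0.05,0,0,-0.65,1,0.185,0.192,-0.05,0,0,-0.8,1,0.212,0.221,-0.05,0,0,-0.92,1,0.225,0.234,-0.05,0,0,-0.98,1,0.2293,0.2385,-0.05,0,0,-0.997,1,0.2293,0.2385,-0.05,0,0,-0.997,1,0.2293,0.2385,-0.05,0,0,-0.997,1,0.2293,0.2385,-0.05,0,0,-0.997,1]'
python3 - <<'E'
from bench import *
from h import *
import pickle
o=get_obs();C={n:camera(n) for n in("wrist","top","scene")};pickle.dump((o,C),open('w3.pkl','wb'))
f=lambda n,x,y,w,h:cv2.convertScaleAbs(cv2.resize(C[n]['frame'][y:y+h,x:x+w,::-1],(400,300),interpolation=cv2.INTER_CUBIC),alpha=1.4)
a=np.hstack([f('top',210,132,120,90),f('scene',360,170,120,90)])
i=cv2.resize(C['wrist']['frame'][130:290,210:430,::-1],(800,582),interpolation=cv2.INTER_CUBIC)
cv2.imwrite('pics/m3.png',a);cv2.imwrite('pics/w3.png',i)
E
```

```text
time_s: 6.92
eef_pos: [0.5349, 0.1143, 0.1472]
eef_rot: [-0.0, -0.315, 0.949, -0.0]
wrist_force: [-0.6, -0.2, -2.9]
opening: 0.272
grasp_force: 59.3
```

View pics/w3.png

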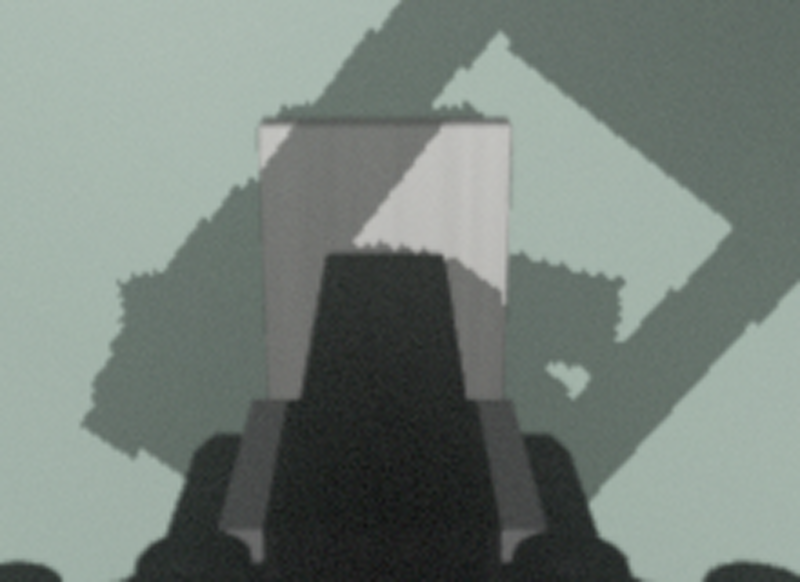

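Gauge is held squarely in the grip; the post is centred at (385,400). The blade is hidden under the hand, so I'll check the other two views.

View pics/m3.png

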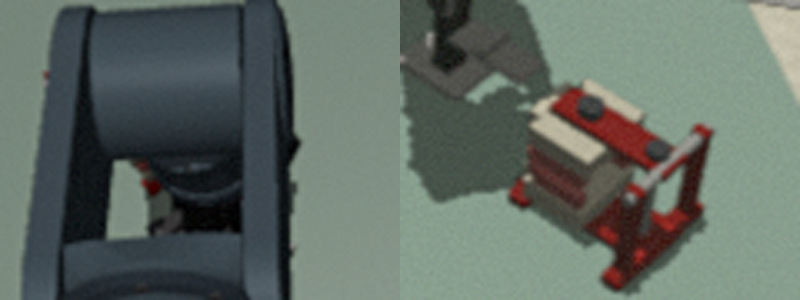

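Run:
```python
from h import *
import pickle
o,C=pickle.load(open('w3.pkl','rb'));t=C['top'];y=np.radians(36.87);u=np.array([np.cos(y),np.sin(y)]);n=np.array([-u[1],u[0]])
off=np.array([0,.0031])
def s(name,c,px,z,off=0):
    m=np.mean([ray(c,p,z)[:2] for p in px],0)+off; print(name,m.round(4),'along',(m@u).round(4),'lat',(m@n).round(4))
T=lambda a,b:(210+(a-400)/5-.4,132+(b-300)/5-.4)
for z in(.095,.104):
    s('knob1',t,[T(545,380)],z,off);s('knob2',t,[T(610,458)],z,off);s('bar',t,[T(470,425),T(600,322)],z,off)
    s('upper plate front',t,[T(625,502),T(660,468)],z,off)
    s('hinge feet',t,[T(503,488),T(642,378)],.008,off)
    s('front',t,[T(628,590),T(728,510)],.008,off)
w=pickle.load(open('w1.pkl','rb'));W=lambda a,b:(350+a/5-.4,205+b/5-.4)
s('wfront',w,[W(222,47),W(58,278)],.008)
s('plaster fr L/R top',w,[W(158,402),W(340,228)],.09)
print('TCP along/lat',o['eef_pos'][:2]@u,o['eef_pos'][:2]@n)
```

```text
knob1 [0.693  0.2337] along 0.6946 lat -0.2289
knob2 [0.6434 0.1982] along 0.6337 lat -0.2275
bar [0.6976 0.239 ] along 0.7015 lat -0.2273
upper plate front [0.6261 0.1804] along 0.6091 lat -0.2313
hinge feet [0.6919 0.2354] along 0.6947 lat -0.2269
front [0.6122 0.1738] along 0.5941 lat -0.2283
knob1 [0.6894 0.2318] along 0.6907 lat -0.2282
knob2 [0.6403 0.1966] along 0.6302 lat -0.2269
bar [0.694  0.2371] along 0.6975 lat -0.2267
upper plate front [0.6231 0.179 ] along 0.6059 lat -0.2307
hinge feet [0.6919 0.2354] along 0.6947 lat -0.2269
front [0.6122 0.1738] along 0.5941 lat -0.2283
wfront [0.609  0.1733] along 0.5912 lat -0.2267
plaster fr L/R top [0.6094 0.1806] along 0.5959 lat -0.2211
TCP along/lat 0.4964948915623771 -0.22948707988845962
```

Run:
```python
from h import *
import pickle
o,C=pickle.load(open('w3.pkl','rb'));w=C['wrist'];y=np.radians(36.87);u=np.array([np.cos(y),np.sin(y)]);n=np.array([-u[1],u[0]])
dz=o['eef_pos'][2]-.0985
W=lambda a,b:(210+a/3.636-.36,130+b/3.636-.36)
Rt=toolrel(o,[0,0,0])[1]
for nm,a,b,z in(('foot back',(260,122),(511,122),.008),('post back bottom?',(327,255),(444,255),.008),('foot at v300',(266,300),(506,300),.008)):
    p,q=ray(w,W(*a),z+dz),ray(w,W(*b),z+dz);m=(p+q)/2;d=q-p
    print(nm,np.linalg.norm(d).round(4),Rt.inv().apply(m-o['eef_pos']).round(4),'along/lat',(m[:2]@u).round(4),(m[:2]@n).round(4),'yaw',np.degrees(np.arctan2(-d[0],d[1])).round(2))
print(Rt.as_matrix().round(4)[:, :2].tolist(),o['q'])
```

```text
foot back 0.0487 [0.037  0.0017 0.0905] along/lat 0.4595 -0.2277 yaw 36.72
post back bottom? 0.0236 [0.0099 0.0017 0.0905] along/lat 0.4866 -0.2278 yaw 36.72
foot at v300 0.049 [0.0003 0.0018 0.0905] along/lat 0.4962 -0.2277 yaw 36.72
[[-0.8012, -0.5984], [-0.5984, 0.8012], [0.0001, -0.0001]] [-6.44456608e-03  2.43777855e-01  1.76938444e+00 -1.77139934e-04
  1.12843906e+00 -2.21868874e+00]
```

```bash
python3 -m jog '[0,0.0013,0.015,0,0,0,1,0,0.0013,0.035,0,0,0,1,0,0.0013,0.047,0,0,0,1,0,0.0013,0.048,0,0,0,1,-0.005,0.0013,0.048,0,0,0,1,-0.012,0.0013,0.048,0,0,0,1,-0.019,0.0013,0.048,0,0,0,1,-0.025,0.0013,0.048,0,0,0,1,-0.03,0.0013,0.048,0,0,0,1,-0.03,0.0013,0.048,0,0,0,1,-0.03,0.0013,0.048,0,0,0,1]'
python3 - <<'E'
from bench import *
from h import *
c=camera("scene")
cv2.imwrite('pics/s4.png',cv2.convertScaleAbs(cv2.resize(c['frame'][170:250,370:470,::-1],(750,600),interpolation=cv2.INTER_CUBIC),alpha=1.5))
E
```

```text
time_s: 8.45
eef_pos: [0.5575, 0.1342, 0.0992]
eef_rot: [-0.0, -0.316, 0.949, 0.0]
wrist_force: [-0.2, -0.2, -2.4]
opening: 0.271
grasp_force: 60.2
```

View pics/s4.png

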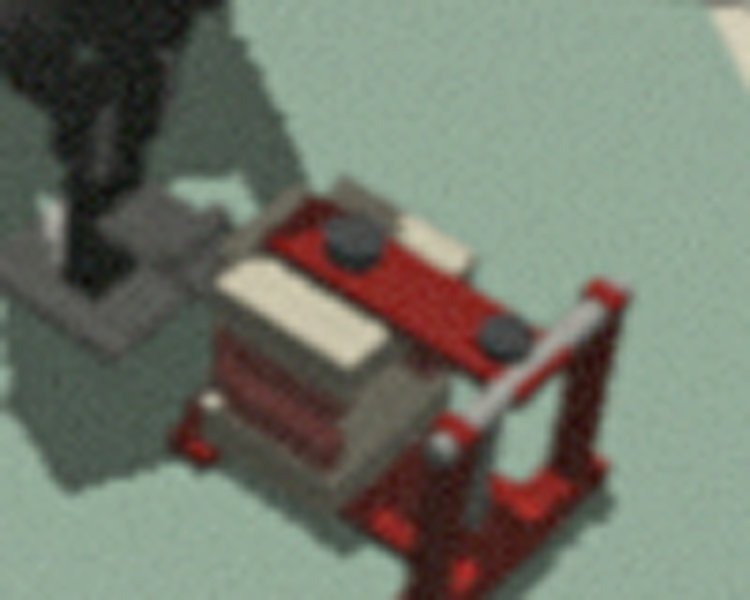

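Blade is entering at the rim front (around 215,240 in the crop), hand clear of the casts, no contact force. Next I'll advance most of the way, then creep.

```bash
python3 -m jog '[-0.005,0,0,0,0,0,1,-0.01,0,0,0,0,0,1,-0.015,0,0,0,0,0,1,-0.018,0,0,0,0,0,1,-0.02,0,0,0,0,0,1,-0.02,0,0,0,0,0,1]';python3 -m jog '[-0.0005,0,0,0,0,0,1,-0.001,0,0,0,0,0,1,-0.0015,0,0,0,0,0,1,-0.0015,0,0,0,0,0,1]'
```

```text
time_s: 9.25
eef_pos: [0.5737, 0.1463, 0.0992]
eef_rot: [-0.0, -0.316, 0.949, 0.0]
wrist_force: [0.5, -0.3, -3.1]
opening: 0.27
grasp_force: 60.2
time_s: 9.75
eef_pos: [0.574, 0.1465, 0.0991]
eef_rot: [-0.001, -0.316, 0.949, -0.0]
wrist_force: [-4.5, -4.5, 0.1]
opening: 0.275
grasp_force: 60.5
```

```bash
python3 -m jog '[-0.0005,0,0,0,0,0,1,-0.001,0,0,0,0,0,1,-0.001,0,0,0,0,0,1]'
```

```text
time_s: 10.12
eef_pos: [0.5741, 0.1466, 0.0992]
eef_rot: [-0.002, -0.316, 0.949, -0.0]
wrist_force: [-8.0, -6.1, 4.7]
opening: 0.27
grasp_force: 61.0
```

```bash
python3 -m jog '[0.0008,0,0,0,0,0,1,0.0016,0,0,0,0,0,1,0.0016,0,0.0005,0,0,0,1,0.0016,0,0.001,0,0,0,1,0.0016,0,0.001,0,0,0,1]'
python3 - <<'E'
from bench import *
from h import *
print(np.round(get_obs()['torque'],2))
c=camera("wrist")
cv2.imwrite('pics/w5.png',cv2.convertScaleAbs(c['frame'][:,:,::-1],alpha=1.5))
E
```

```text
time_s: 10.75
eef_pos: [0.574, 0.1465, 0.099]
eef_rot: [-0.001, -0.316, 0.949, -0.0]
wrist_force: [-6.6, -4.5, 7.0]
opening: 0.274
grasp_force: 61.4
[-0.56  1.22 -0.01]
```

```bash
python3 -m jog '[0.0005,0,0,0,0,0,1,0.001,0,0,0,0,0,1,0.001,0,0,0,0,0,1]'; python3 -m jog '[0,0,0,0,0,0,0.7,0,0,0,0,0,0,0.5,0,0,0,0,0,0,0.3,0,0,0,0,0,0,0.2,0,0,0,0,0,0,0,0,0,0,0,0,0,0,0,0,0,0,0,0,0]'
```

```text
time_s: 11.18
eef_pos: [0.5738, 0.1464, 0.099]
eef_rot: [0.0, -0.316, 0.949, 0.0]
wrist_force: [-3.8, -0.6, 6.4]
opening: 0.269
grasp_force: 61.2
time_s: 12.05
eef_pos: [0.5736, 0.1462, 0.0983]
eef_rot: [0.0, -0.316, 0.949, -0.0]
wrist_force: [0.4, 0.2, 0.2]
opening: 1.0
grasp_force: 0.0
```

```bash
python3 -m jog '[0,0,-0.03,0,0,0,0,0,0,-0.08,0,0,0,0,0,0,-0.13,0,0,0,0,0,0,-0.157,0,0,0,0,0,0,-0.157,0,0,0,0,0,0,-0.157,0,0,0,0]'
python3 - <<'E'
from bench import *
from h import *
import pickle
c=camera("wrist");pickle.dump((get_obs(),c),open('w6.pkl','wb'))
cv2.imwrite('pics/w6.png',cv2.convertScaleAbs(cv2.resize(c['frame'][130:290,210:430,::-1],None,fx=3.5,fy=3.5,interpolation=cv2.INTER_CUBIC),alpha=1.3))
E
```

```text
time_s: 12.8
eef_pos: [0.5729, 0.1461, 0.2539]
eef_rot: [-0.001, -0.316, 0.949, 0.0]
wrist_force: [-0.5, 0.8, -0.2]
opening: 1.001
grasp_force: 0.0
```

View pics/w6.png

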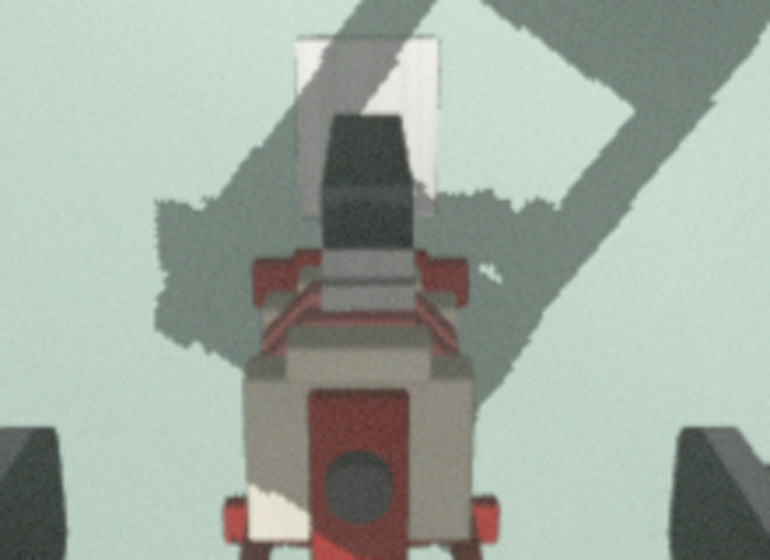

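The stop bar's top (284–310 in the crop) abuts the pink rim front, so the stop has met it. But the articulator's centre columns (about 358–361) sit left of the gauge's (about 368). I'll quantify the midline offset.

Run:
```python
from h import *
import pickle
o,c=pickle.load(open('w6.pkl','rb'));Rt=toolrel(o,[0,0,0])[1]
def s(n,a,b,v,z):
    p,q=[Rt.inv().apply(ray(c,(210+u/3.5-.36,130+v/3.5-.36),z)-o['eef_pos']) for u in(a,b)]
    m=(p+q)/2;print(n,'x',(-m[0]*1e3).round(1),'y',(m[1]*1e3).round(2),'w',(abs(q-p)[1]*1e3).round(1))
s('foot back',295,439,37,.008);s('foot',299,435,210,.008);s('post front',322,412,248,.11);s('bar back',322,415,284,.06);s('bar front',320,416,309,.06)
s('base front',253,468,262,.008);s('cast step',288,430,350,.09);s('cast',245,472,380,.09);s('plate',309,408,392,.1);s('knob',325,393,487,.104);s('hinge feet',225,498,500,.008)
s('base tab front',297,414,250,.008)
# automatic edges: print hue transitions on several rows
f=cv2.resize(c['frame'][130:290,210:430],None,fx=3.5,fy=3.5,interpolation=cv2.INTER_CUBIC).astype(float)
for v in(100,200,230,270,295,305,318,335,400,430,520):
    l=cv2.GaussianBlur(f[v-3:v+4].mean(0)[None],(0,0),3)[0];g=np.abs(np.gradient(l,axis=0)).sum(1)
    k=[i for i in range(150,600) if g[i]==g[max(0,i-8):i+9].max() and g[i]>3];print(v,[(i,int(g[i])) for i in k])
```

```text
foot back x -35.1 y 0.5 w 49.5
foot x 26.7 y 0.45 w 49.2
post front x 8.2 y 0.59 w 23.7
bar back x 36.3 y 0.98 w 29.5
bar front x 44.8 y 0.82 w 30.7
base front x 46.5 y -1.95 w 79.0
cast step x 46.0 y -1.8 w 41.5
cast x 55.5 y -1.97 w 66.9
plate x 54.6 y -1.88 w 28.3
knob x 82.9 y -1.79 w 19.7
hinge feet x 145.8 y -1.8 w 108.0
base tab front x 41.9 y -3.77 w 42.8
100 [(294, 18), (368, 20), (436, 7)]
200 [(153, 8), (175, 6), (202, 12), (218, 4), (320, 13), (413, 13), (435, 5), (497, 6), (511, 14), (524, 10), (533, 9), (545, 10), (562, 17)]
230 [(156, 17), (322, 14), (412, 15)]
270 [(161, 11), (251, 9), (300, 5), (322, 5), (416, 8), (479, 16), (495, 17), (578, 19)]
295 [(158, 15), (252, 10), (308, 4), (321, 6), (414, 9), (455, 5), (469, 10), (558, 18)]
305 [(157, 17), (253, 8), (286, 4), (298, 3), (321, 7), (416, 7), (436, 5), (467, 7), (549, 15)]
318 [(154, 19), (274, 9), (295, 4), (423, 4), (445, 10), (541, 19)]
335 [(163, 12), (261, 7), (289, 3), (430, 4), (457, 7), (530, 17)]
400 [(242, 15), (307, 14), (409, 17), (485, 15)]
430 [(242, 15), (308, 13), (409, 16), (474, 16)]
520 [(222, 19), (249, 30), (310, 32), (409, 13), (469, 11), (499, 21)]
```

Articulator midline is at tool y = -1.9 mm and the blade at about +0.7 mm, so the gauge is 2.6 mm off, though square (<0.3°). I'll regrip, back off, shift by 2.6 mm and go in again.

```bash
python3 -m jog '[0,0,0.05,0,0,0,0,0,0,0.1,0,0,0,0,0,0,0.14,0,0,0,0,0,0,0.1567,0,0,0,0,0,0,0.1567,0,0,0,0,0,0,0.1567,0,0,0,0.4,0,0,0.1567,0,0,0,0.7,0,0,0.1567,0,0,0,1,0,0,0.1567,0,0,0,1,0,0,0.1567,0,0,0,1,0,0,0.1567,0,0,0,1]'; python3 -m jog '[0.001,0,-0.0005,0,0,0,1,0.003,0,-0.0005,0,0,0,1,0.004,0,-0.0007,0,0,0,1,0.004,-0.001,-0.0007,0,0,0,1,0.004,-0.0026,-0.0007,0,0,0,1,0.004,-0.0026,-0.0007,0,0,0,1,0.004,-0.0026,-0.0007,0,0,0,1]'
```

```text
time_s: 14.22
eef_pos: [0.5741, 0.1464, 0.0996]
eef_rot: [0.001, -0.316, 0.949, -0.0]
wrist_force: [-2.4, 1.4, 5.9]
opening: 0.274
grasp_force: 59.4
time_s: 15.1
eef_pos: [0.5715, 0.1424, 0.0997]
eef_rot: [-0.0, -0.316, 0.949, 0.001]
wrist_force: [-3.1, 3.8, 6.6]
opening: 0.275
grasp_force: 60.0
```

```bash
python3 -m jog '[0,0,-0.0005,0,0,0,1,0,0,-0.001,0,0,0,1,0,0,-0.001,0,0,0,1,0,0,-0.001,0,0,0,1]'
```

```text
time_s: 15.6
eef_pos: [0.5715, 0.1415, 0.0997]
eef_rot: [-0.001, -0.316, 0.949, 0.0]
wrist_force: [-0.4, 0.7, -1.6]
opening: 0.271
grasp_force: 58.9
```

```bash
python3 -m jog '[-0.001,0,0,0,0,0,1,-0.002,0,0,0,0,0,1,-0.003,0,0,0,0,0,1,-0.004,0,0,0,0,0,1,-0.004,0,0,0,0,0,1]'; python3 -m jog '[-0.0005,0,0,0,0,0,1,-0.001,0,0,0,0,0,1,-0.001,0,0,0,0,0,1]'
```

```text
time_s: 16.23
eef_pos: [0.5752, 0.1441, 0.1002]
eef_rot: [0.0, -0.316, 0.949, -0.0]
wrist_force: [0.1, -0.1, -3.2]
opening: 0.274
grasp_force: 58.8
time_s: 16.6
eef_pos: [0.5758, 0.1446, 0.1003]
eef_rot: [-0.0, -0.316, 0.949, -0.0]
wrist_force: [-1.9, -1.3, -2.4]
opening: 0.273
grasp_force: 58.8
```

```bash
python3 -m jog '[-0.0005,0,0,0,0,0,1,-0.0005,0,0,0,0,0,1,-0.0005,0,0.0005,0,0,0,1,-0.0002,0,0.001,0,0,0,1,-0.0002,0,0.0014,0,0,0,1,-0.0002,0,0.0014,0,0,0,1]'
```

```text
time_s: 17.35
eef_pos: [0.5759, 0.1447, 0.0998]
eef_rot: [-0.0, -0.316, 0.949, -0.0]
wrist_force: [-6.3, -3.2, 5.7]
opening: 0.269
grasp_force: 59.9
```

```bash
python3 -m jog '[0.0005,0,0,0,0,0,1,0.0008,0,0,0,0,0,1,0.0008,0,0,0,0,0,0.7,0.0008,0,0,0,0,0,0.5,0.0008,0,0,0,0,0,0.3,0.0008,0,0,0,0,0,0,0.0008,0,0,0,0,0,0,0.0008,0,0,0,0,0,0,0.0008,0,-0.03,0,0,0,0,0.0008,0,-0.08,0,0,0,0,0.0008,0,-0.13,0,0,0,0,0.0008,0,-0.157,0,0,0,0,0.0008,0,-0.157,0,0,0,0,0.0008,0,-0.157,0,0,0,0]'
python3 - <<'E'
from bench import *
from h import *
import pickle
o=get_obs();c=camera("wrist");pickle.dump((o,c),open('w7.pkl','wb'));Rt=toolrel(o,[0,0,0])[1]
f=cv2.resize(c['frame'][130:290,210:430],None,fx=3.5,fy=3.5,interpolation=cv2.INTER_CUBIC)
cv2.imwrite('pics/w7.png',cv2.convertScaleAbs(f[:,:,::-1],alpha=1.3))
f=f.astype(float)
def edges(v):
    l=cv2.GaussianBlur(f[v-3:v+4].mean(0)[None],(0,0),3)[0];g=np.abs(np.gradient(l,axis=0)).sum(1)
    return [i for i in range(150,600) if g[i]==g[max(0,i-8):i+9].max() and g[i]>3]
for v in(100,210,230,270,295,305,400,430,520):print(v,edges(v))
l=f[:,350:390].mean((1,2));l=cv2.GaussianBlur(l[None],(0,0),2)[0];g=np.gradient(l);print('vert',[(i,round(g[i],1)) for i in range(20,400) if abs(g[i])==abs(g[max(0,i-6):i+7]).max() and abs(g[i])>1])
E
```

```text
time_s: 19.1
eef_pos: [0.5748, 0.1443, 0.2545]
eef_rot: [-0.001, -0.316, 0.949, 0.0]
wrist_force: [-0.7, 0.3, 0.4]
opening: 0.999
grasp_force: 0.0
100 [293, 368, 436]
210 [155, 192, 204, 322, 412, 520, 552]
230 [156, 322, 412]
270 [161, 258, 307, 322, 413, 427, 476, 495, 576]
295 [158, 259, 272, 320, 417, 462, 475, 558]
305 [158, 259, 291, 304, 322, 414, 431, 445, 473, 553]
400 [251, 315, 419, 486]
430 [252, 316, 419, 483]
520 [229, 256, 318, 416, 480, 505]
vert [(39, np.float64(2.2)), (74, np.float64(1.1)), (86, np.float64(1.6)), (99, np.float64(1.8)), (112, np.float64(-12.4)), (184, np.float64(1.6)), (201, np.float64(-1.1)), (247, np.float64(6.3)), (275, np.float64(-3.6)), (284, np.float64(3.5)), (308, np.float64(-4.4)), (318, np.float64(2.3)), (347, np.float64(3.1)), (385, np.float64(-6.0))]
```

View pics/w7.png

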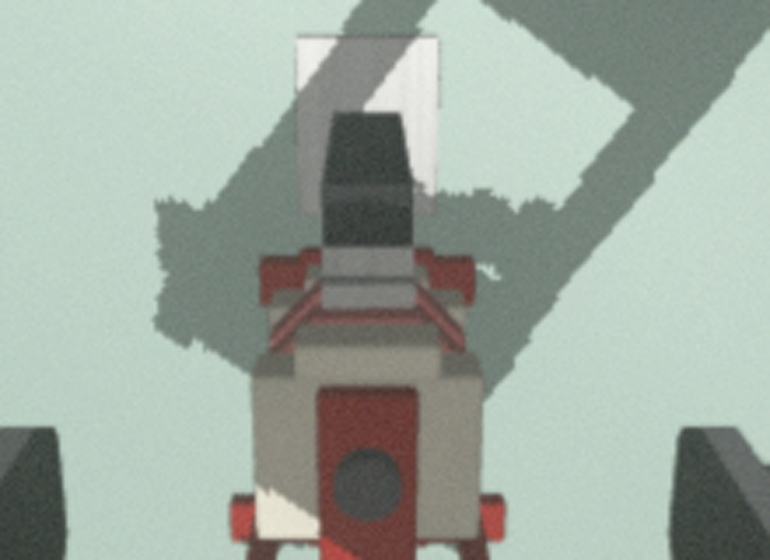

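Gauge centre (about 367–368) now matches the articulator's (about 367), the stop bar abuts the rim, and the robot is clear.

```bash
python3 -c "from bench import hand_in;print(hand_in())"
```

```text
the job is handed in; nothing more can be done
None
```

The gauge is standing on the bench, released, with its blade in the gap, on the midline and square to the rims as far as the last close-up shows. Its stop bar met the front of the upper rim with no more than about 10 N, and the job was handed in at about 19 s.

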